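Set the pot's bayonet lid at vent and hold it

TASK

Swing the lamp arm aside so that no part of the lamp is left over or close to the pot, then fit the lid into the pot's bayonet collar, its two lugs down through the two slots, and turn it clockwise (seen from above) only half of the way to the lock, until its finger bar lines up with the two vent ribs on the collar; never let it go on into the lock catches. Finish still gripping the lid's bar and holding it at that vent position, and leave the other things on the bench undisturbed.

Things in the scene. Friction and masses are not known exactly. Their poses are not given: they have to be found in the camera images.
- pot: Round metal pot fixed to the bench, 88 mm across, 62 high; origin at the centre of its underside, z up. Its top 6 mm (z 56 to 62) is a ring collar, radius 29.5 to 46, bore below it radius 37. Two dark catch housings stick out 8 mm at -31 and 149 degrees. Angles are counter-clockwise from the pot's x axis seen from above; the lid goes in at +45, is at vent at 0 and locked at -45
- pot_slot (a point): centre of one of the two open slots through the collar (about 16 mm wide, radius 29.5 to 46), at +45 degrees, radius 38, on the collar's top, 62 mm up; the other is across from it, at 225 degrees. Stops under the collar let the lid turn only clockwise from the slots
- pot_rib (a point): one of the two upright vent ribs (4 mm wide, 8 high) on the collar, at 0 degrees, radius 42.5, 62 mm up; the other is across from it, at 180 degrees. Lid at vent: its bar points along the line of both ribs
- lid: Loose lid, about 0.15 kg, 49 mm high, standing on its plug; origin at the centre of the plug's underside, z up. Plug radius 27, z 0 to 15, foot bevelled; two lugs at +x and -x to radius 35 (10 wide, z 0 to 7); flange radius 37, z 15 to 21; bar on top. Half-turn symmetric. Inserted, the flange rests on the collar, origin 47 mm above the pot's, with 2 to 3 mm play sideways and 2 mm up
- lid_bar (a point): middle of the lid's finger bar, on the lid's axis, 37 mm above its origin; the bar runs along the lid's x axis, in line with the lugs, 56 long, 12 wide, z 21 to 49 of the lid
- catch_a (a joint): spring catch inside the pot at -31 degrees, pushed outward by a lug on its way to the lock: 0 at rest (m). A turning lid first touches it about 18 degrees past vent and presses it 3 mm as it goes into the lock.
- catch_b (a joint): the same catch on the other side, at 149 degrees (m)
- lamp_arm (a joint): swing of the lamp arm about its upright post, rad; 0 = along the lamp's -x direction, straight over the pot; grows counter-clockwise seen from above (lamp head moves to the robot's right); range -1.9 to 1.9; a stiff joint (about 1 N at the knob) that stays where it is left
- lamp_knob (a point): middle of the upright round knob (20 mm diameter, 34 tall, on a 12 mm neck 4 mm high) on the lamp head, 150 mm from the pivot, 163 mm above the bench. The head below it is a disc of radius 35, its top 21 mm and its underside 53 mm below this point; the arm is no higher than the head. The head starts over the pot
- lamp_pivot (a point): point on the axis of the lamp's post (18 mm thick, 146 mm high, round foot of radius 42), at the height of the knob's middle (163 mm); the post is 150 mm from the pot's centre
- bearing_box: bystander: small box 52x72x44, origin at the centre of its underside; leave it alone
- offcut: bystander: wood offcut 34x70x30, origin at the centre of its underside; leave it alone
- tape: bystander: roll of electrical tape lying flat, 60 across, 19 high, origin at the centre of its underside; leave it alone
- mug: bystander: mug 82x114x91 with a handle, origin at the centre of its underside; leave it alone

How it is judged:
By the outcome, as a careful person would: the job done as asked, in the order asked, and still so for the second after the job is handed in, while the arm keeps its last pose, push and grip.
It also fails if it takes over 61 s, if anything falls off the work surface, if the arm or the gripper's body presses on something with over 40 N, if the wrist force passes 120 N, or if a joint passes its speed limit or range.

ROBOT

A 6-joint arm with a two-finger parallel gripper is mounted at the origin on a cart in front of the work surface, level with it; the furniture and walls round the work are solid. World frame = base frame: x ahead of the robot, y to its left, z up, the work surface at z = 0. Lengths are in m, angles in rad, forces in N, time in s.
With the tool pointing down it reaches from about 0.3 to 0.75 m from the base axis. Payload 8.5 kg.
Tool frame: the origin (TCP) lies where the fingers leave the gripper's body, on its centre line; the fingertips stand 73 mm ahead of it and the grasp point (between the pads) lies 54 mm ahead of it; z points along the fingers, y is the line along which they close (so a half turn about z gives the same grasp; the last joint's range is limited). The gripper opens to 85 mm and grips with 20 to 120 N. Pads are 22 mm wide; open, the fingers measure 114 mm over their backs; the gripper's body (76 mm by 85 mm) begins 54 mm behind the grasp point. The pads swing forward as they close: fully open they stand 13 mm farther back than shut.
Start: joints at [1.078, 0.381, 1.297, -0, 1.464, -0.215], TCP at [0.151, 0.529, 0.304] pointing down, gripper open.
Joint ranges: [-3.11, 3.11], [-0.89, 2.33], [0.22, 2.48], [-1.42, 4.56], [0.17, 2.85], [-2.88, 2.88]. Speed limits (rad/s): [2.39, 2.39, 3.14, 3.14, 3.14, 3.14].

INTERFACE

Orientations are given as a rotation vector (axis times angle).
In Python, from rig import arm gives the robot as it stands.
- The arm moves only by the shell command python3 steer.py 'ROWS' [OPENING] [FORCE]. ROWS is a JSON list of rows, 1 to 10 of them, each of 4 numbers: dx, dy, dz in units of 100 mm, then a turn about the tool's z in rad; each row is the pose to reach, as a shift and turn from the pose commanded when the command began, along the tool's axes at that moment; what a row does not reach only later rows make up. A row lasts 1/10 s, in which the tool goes at most 0.05 m and 0.15 rad, less where a joint would pass 70% of its speed; a pose out of reach is approached as far as the arm can. OPENING is the finger opening in m, set as the command begins (- or left out keeps the last). The fingers move at their own pace and stop on an object; FORCE is the grip in N (left out, the last holds). Time passes only in rows, so rows that do not move let the fingers close. It prints the time, the measured TCP pose, the force, the opening and the grip force at its end. Input that does not fit is refused with a message, and nothing moves.
- arm.state(): the state, without advancing time (a new reading comes with each control period).
- arm.read_camera(name): name is "scene" or "top" or "wrist"; returns a dict with "pixels" (400x640x3 uint8, red, green, blue), "vfov" (degrees; the focal length in pixels is half the picture's height over the tangent of half this angle, whatever the lens; pixels are square), "cx", "cy" (the principal point, pixels), "position" and "rotation" of the camera in the world. Camera axes: x right, y down, z forward; pixel columns grow to the right and rows downward; lengths in m; the calibration is good to about 2 mm. A picture is of the moment at which its call begins. There is no depth.
- arm.finish_job(): hands the job in; it is judged then, once.
The state is a dict: "clock": time; "qpos": joint angles; "joint_velocities": joint speeds; "joint_torque": joint torques, N m; "tcp_pos": TCP position; "eef_rot": TCP orientation; "force": force on the tool from outside, world axes, zero at the start; "torque": the same for the moment, N m; "width": finger opening in m; "gripper_force": force on a finger pad.
Only numpy, scipy, OpenCV 4.12 (cv2) and the standard library are available. Lean on these libraries where they do the work, as an engineer would, in place of code of your own. Each camera call takes 0.05 s, during which the arm holds its last target. There are 200 camera calls.

## Working session

There is one attempt and no reset: what is moved stays moved. The work goes in short steps, Python scripts to look and compute and a shell command to move; the robot and the scene stay as the last step left them, time stands still between calls to the robot, and variables do not carry over. Pictures are saved under pics/ and viewed, at most 10 in all, crops included, and the job is handed in when it is done.

```bash
ls; mkdir -p pics
python3 - <<'E'
from rig import arm
import cv2,pickle
s=arm.state(); print({k:s[k] for k in('clock','tcp_pos','eef_rot','width','force')})
for n in('scene','top'):
    c=arm.read_camera(n); cv2.imwrite(f'pics/{n}0.png',c['pixels'][:,:,::-1]); pickle.dump(c,open(f'{n}0.pkl','wb'))
    print(n,{k:v for k,v in c.items() if k!='pixels'})
E
```

```text
pics
rig.py
steer.py
{'clock': 0.0, 'tcp_pos': array([0.15074261, 0.52875162, 0.30331985]), 'eef_rot': array([-4.34901722e-01, -3.11082879e+00,  2.10076418e-03]), 'width': 0.08558844612055119, 'force': array([ 0.04997694,  0.91185294, -0.36763846])}
scene {'vfov': 51.23079335066436, 'cx': 322.4641404649619, 'cy': 203.60991947944655, 'position': array([ 0.12710842, -0.56283209,  0.58078403]), 'rotation': array([-2.05050703,  0.51114487, -0.29375473])}
top {'vfov': 52.97546627024034, 'cx': 321.0014674433161, 'cy': 195.25006487541478, 'position': array([0.2922645 , 0.16785215, 1.32449462]), 'rotation': array([-2.14349121,  2.11355713, -0.18620975])}
```

View pics/scene0.png

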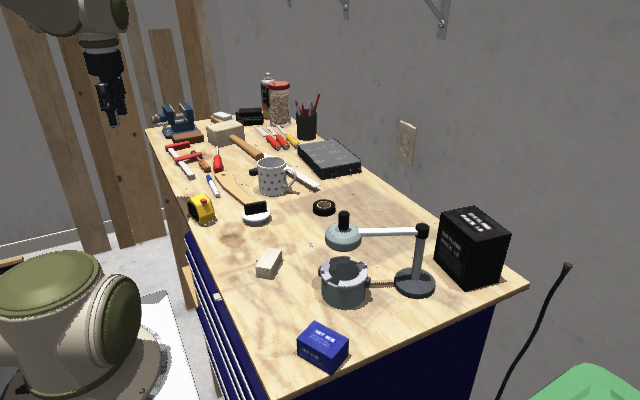

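View pics/top0.png

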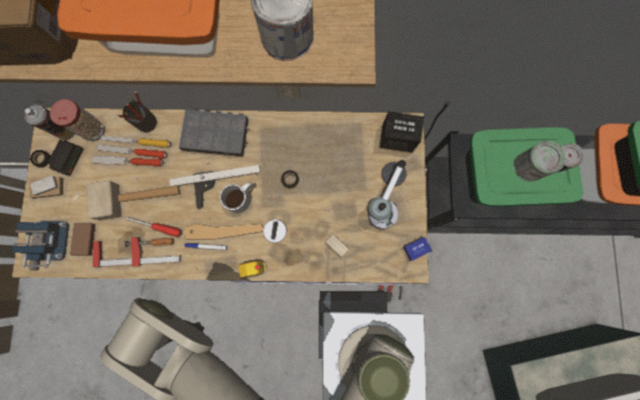

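The scene view shows the pot at (345,282), knob at (343,220), post top at (422,230), and the lid (white, with a dark bar) at (257,212). In the top view the lid is at (275,231), the knob at about (380,205) and the post at (398,168). Next I'll enlarge these areas.

```bash
cat > h.py <<'E'
import numpy as np,cv2,pickle
from scipy.spatial.transform import Rotation as R
def f(c): return 200/np.tan(np.radians(c['vfov']/2))
def ray(c,uv):
    d=R.from_rotvec(c['rotation']).as_matrix()@np.array([(uv[0]-c['cx'])/f(c),(uv[1]-c['cy'])/f(c),1]); return np.array(c['position']),d/np.linalg.norm(d)
def plane(c,uv,z):
    p,d=ray(c,uv); return p+d*(z-p[2])/d[2]
def tri(*cu):
    A=0;b=0
    for c,uv in cu:
        p,d=ray(c,uv);M=np.eye(3)-np.outer(d,d);A=A+M;b=b+M@p
    return np.linalg.solve(A,b)
def proj(c,X):
    v=R.from_rotvec(c['rotation']).as_matrix().T@(np.asarray(X)-c['position']); return np.array([c['cx']+f(c)*v[0]/v[2],c['cy']+f(c)*v[1]/v[2]])
def load(n): return pickle.load(open(n+'.pkl','rb'))
def snap(arm,n,name):
    c=arm.read_camera(n); pickle.dump(c,open(name+'.pkl','wb')); return c
def crop(c,u,v,w,h,s):
    return cv2.resize(c['pixels'][v:v+h,u:u+w,::-1],None,fx=s,fy=s,interpolation=cv2.INTER_CUBIC)
E
python3 - <<'E'
from h import *
s,t=load('scene0'),load('top0')
a=np.hstack([crop(s,310,200,133,110,3),crop(s,230,190,133,110,3)])
b=np.hstack([crop(t,350,140,80,110,5)[:,:399],crop(t,250,200,80,110,5)[:,:399]])
b=cv2.resize(b,(798,550))[:270]
cv2.imwrite('pics/c1.png',np.vstack([a,np.hstack([crop(t,350,145,80,54,5)[:,:399],crop(t,240,205,80,54,5)[:,:399]])]))
print('knob',tri((s,(343,219)),(t,(380,203))))
print('lid',tri((s,(257,208)),(t,(275,230))))
print('posttop',tri((s,(422,229)),(t,(398,166))))
print('pot', plane(s,(345,270),.062))
E
```

```text
knob [ 4.74517407e-01 -2.15404726e-04  1.62898881e-01]
lid [0.40658451 0.31739663 0.0369943 ]
posttop [ 0.60180217 -0.06476864  0.13632442]
pot [ 0.46299684 -0.02455229  0.062     ]
```

View pics/c1.png

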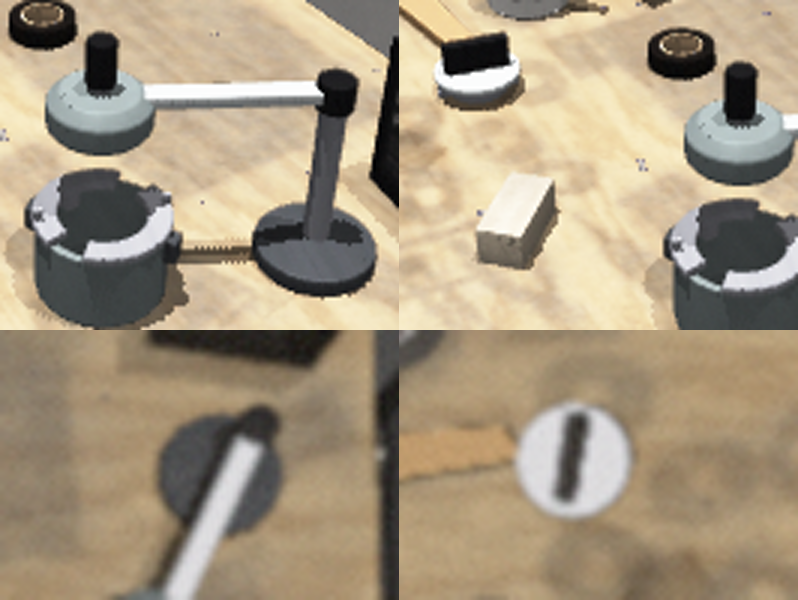

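Crop readings (scene): knob centre (343.7,220.7), post top (422.3,227), collar centre about (345,272). Top: post top (402.4,163.4), lid bar ends (275.6,222) and (273.2,238.6).

```bash
cat >> h.py <<'E'
def to_tool(state,xyz=None,yaw=None):
    "rows to reach world TCP xyz with tool-y direction angle yaw (tool down)"
    M=R.from_rotvec(state['eef_rot']).as_matrix()
    d=M.T@(np.array(xyz)-state['tcp_pos']); y=np.arctan2(M[1,1],M[0,1])
    t=0 if yaw is None else -((yaw-y+np.pi/2)%np.pi-np.pi/2)
    return d.round(4),round(t,3),'ynow',round(y,3)
E
python3 - <<'E'
from h import *
from rig import arm
s,t=load('scene0'),load('top0')
print('knob',tri((s,(343.7,220.7)),(t,(380,203))))
print('posttop',tri((s,(422.3,227)),(t,(402.4,163.4))))
print('pot', plane(s,(345,272),.062))
a,b=plane(t,(275.6,222),.049),plane(t,(273.2,238.6),.049);print(a,b,np.arctan2(*(a-b)[1::-1]))
st=arm.state();print(R.from_rotvec(st['eef_rot']).as_matrix().round(3))
print(to_tool(st,(0.41,0.317,0.30)))
w=arm.read_camera('wrist');M=R.from_rotvec(st['eef_rot']).as_matrix()
print('cam in tool',M.T@(w['position']-st['tcp_pos']),(M.T@R.from_rotvec(w['rotation']).as_matrix()).round(3),w['vfov'],w['cx'],w['cy'])
E
```

```text
knob [ 0.475403   -0.00088966  0.15916107]
posttop [ 0.60196279 -0.07272658  0.14707754]
pot [ 0.45993329 -0.02971704  0.062     ]
[0.43051752 0.3151118  0.049     ] [0.37765544 0.32092284 0.049     ] -0.10948885903795498
[[-0.962  0.274 -0.001]
 [ 0.274  0.962 -0.001]
 [ 0.    -0.001 -1.   ]]
(array([-0.3074, -0.1326,  0.0035]), 0, 'ynow', np.float64(1.293))
cam in tool [ 0.06640838  0.00078128 -0.0700733 ] [[ 0.001 -0.965 -0.263]
 [ 1.     0.001  0.   ]
 [-0.    -0.263  0.965]] 65.90030368753408 317.5915813739759 200.6112423025421
```

The rows are not in the units I measure in: shifts go in units of 100 mm. I convert before sending: -0.308 m is -3.08, -0.264 m is -2.64.

```bash
python3 steer.py '[[-0.44, -0.19, 0, 0], [-0.88, -0.38, 0, 0], [-1.32, -0.57, 0, 0], [-1.76, -0.76, 0, 0], [-2.2, -0.95, 0, 0], [-2.64, -1.14, 0, 0], [-3.08, -1.33, 0, 0], [-3.08, -1.33, 0, 0], [-3.08, -1.33, 0, 0]]'
python3 - <<'E'
from h import *
from rig import arm
w=snap(arm,'wrist','w1'); s=arm.state(); print(s['tcp_pos'],w['position'])
cv2.imwrite('pics/w1.png',w['pixels'][:,:,::-1])
print(to_tool(s,(0.40,-0.01,0.34)))
E
```

```text
clock: 1.05
tcp_pos: [0.4109, 0.3159, 0.3036]
eef_rot: [-0.438, -3.11, 0.001]
force: [-0.1, -0.4, -0.2]
width: 0.0855
gripper_force: 0.0
[0.41019795 0.3166406  0.30369293] [0.34742019 0.33505063 0.37370753]
(array([-0.0799, -0.3169, -0.0363]), 0, 'ynow', np.float64(1.293))
```

View pics/w1.png

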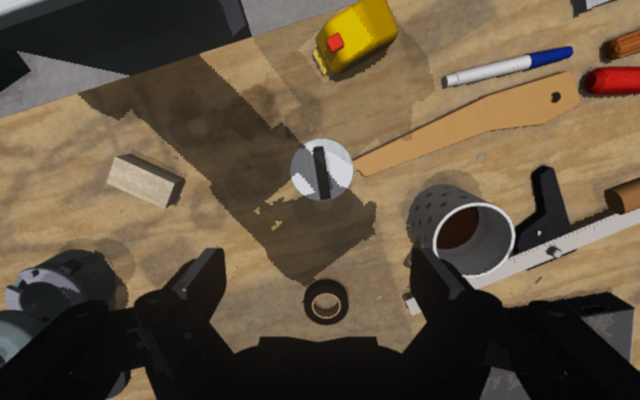

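The wrist view shows the lid at (321,170), with bar ends at about (319,149) and (323,197). The spatula tip is beside the lid, and the pot and lamp are at lower left. Next I'll look at the lamp.

```bash
python3 steer.py '[[-0.12, -0.45, -0.05, 0], [-0.24, -0.9, -0.1, 0], [-0.36, -1.35, -0.16, 0], [-0.48, -1.8, -0.21, 0], [-0.6, -2.25, -0.26, 0], [-0.7, -2.7, -0.31, 0], [-0.8, -3.17, -0.36, 0], [-0.8, -3.17, -0.36, 0], [-0.8, -3.17, -0.36, 0]]'
python3 - <<'E'
from h import *
from rig import arm
s0=load('scene0');w1=load('w1')
print('lid',tri((s0,(255.7,208)),(w1,(321,172))),plane(w1,(321,172),.045))
a,b=plane(w1,(319,149),.049),plane(w1,(323,197),.049);print(a,b,np.arctan2(*(a-b)[1::-1]),np.linalg.norm(a-b))
w=snap(arm,'wrist','w2'); s=arm.state(); print(s['tcp_pos'],w['position'])
cv2.imwrite('pics/w2.png',w['pixels'][:,:,::-1])
E
```

```text
clock: 2.0
tcp_pos: [0.4002, -0.0099, 0.34]
eef_rot: [0.436, 3.111, 0.001]
force: [0.1, 0.3, 0.2]
width: 0.0855
gripper_force: 0.0
lid [0.40526615 0.32230543 0.03485237] [0.40347727 0.3226987  0.045     ]
[0.37889278 0.3274614  0.049     ] [0.42981714 0.31744285 0.049     ] 2.9473395980153487 0.051900499076839246
[ 0.40024379 -0.00909164  0.33988896] [0.33656078 0.00910127 0.41009607]
```

View pics/w2.png

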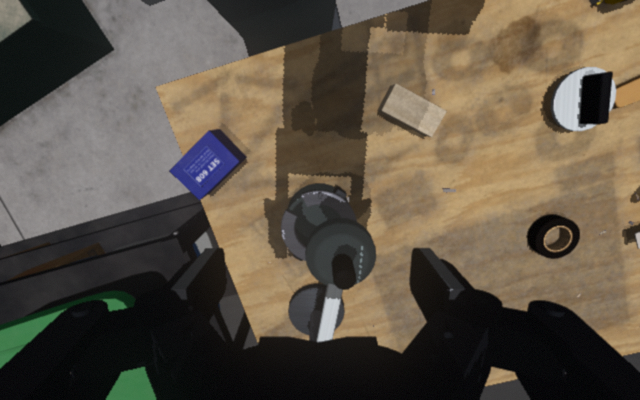

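The wrist view shows the knob, top (344,258) and base (343,285), and the pot collar around (318,222) behind the lamp head.

Run:
```python
from h import *
from rig import arm
s0,t0,w2=load('scene0'),load('top0'),load('w2')
print('knobtop',tri((s0,(343.9,211.5)),(w2,(344,257))), 'pl',plane(w2,(344,257),.180),plane(s0,(343.7,220.7),.163))
print('edge',plane(t0,(427,200),0),'bin',plane(t0,(475,190),.0),plane(t0,(475,190),.15), 'shelf',plane(t0,(437,200),0))
P=np.array([.602,-.073]); s=arm.state(); print(s['qpos'].round(3))
K=plane(w2,(344,257),.180)[:2]; print(K,np.linalg.norm(K-P),np.arctan2(*(P-K)[::-1]))
y=np.arctan2(*(P-K)[::-1])+np.pi/2
print(to_tool(s,(*K,.26),y))
```

```text
knobtop [ 0.45986289 -0.00279859  0.17841911] pl [ 4.48496145e-01 -3.65186003e-04  1.80000000e-01] [ 0.46825074 -0.00552424  0.163     ]
edge [ 0.51677819 -0.18306261  0.        ] bin [ 0.55310856 -0.34537171  0.        ] [ 0.52356777 -0.28724872  0.15      ] shelf [ 0.51724755 -0.21650138  0.        ]
[-0.321  0.084  1.595  0.     1.462 -1.615]
[ 4.48496145e-01 -3.65186003e-04] 0.16982122821713228 -0.4419615881580765
(array([-0.0441,  0.0215,  0.0799]), np.float64(0.165), 'ynow', np.float64(1.294))
```

Run:
```python
from h import *
from rig import arm
s0,t0,w2=load('scene0'),load('top0'),load('w2')
cv2.imwrite('pics/w2c.png',np.hstack([crop(w2,270,160,100,150,4),crop(s0,310,195,100,150,4)]))
print(plane(w2,(344,283),.180),tri((s0,(343.9,211.5)),(w2,(344,282))),proj(w2,(.475,-.001,.18)),proj(w2,(.475,-.001,.146)))
```

```text
[ 0.47137491 -0.00634075  0.18      ] [ 0.46817028 -0.00582507  0.183372  ] [351.28442181 285.16172121] [347.45975287 266.12359009]
```

View pics/w2c.png

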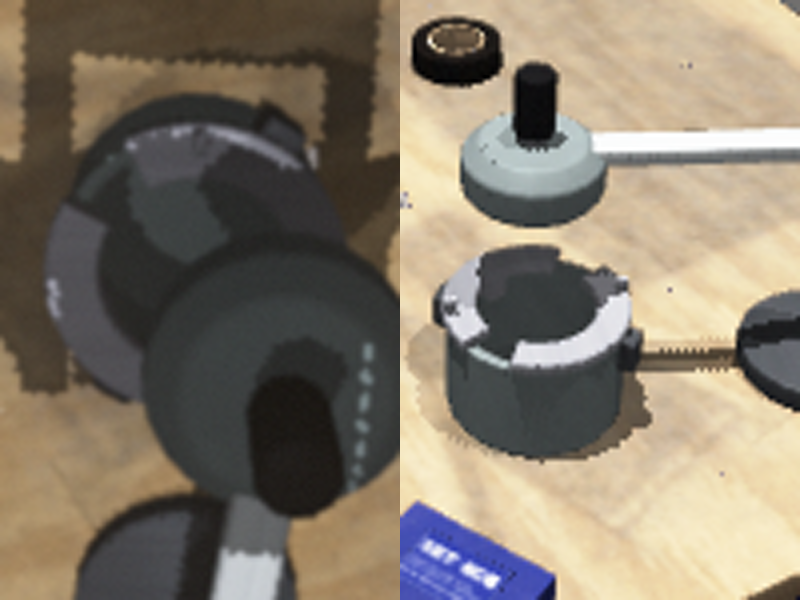

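The knob's top face is at wrist (345.3,279.5) and scene (344.2,213), which puts the knob at about (0.4685,-0.0065), 149 mm from the pivot as expected. I'll turn the tool half round so that joint 6 has range for the swing.

Converted, -0.065 m is -0.65, 0.04 m is 0.4.

```bash
python3 steer.py '[[-0.32, 0.1, 0.2, 0.15], [-0.65, 0.21, 0.4, 0.3], [-0.65, 0.21, 0.4, 0.45], [-0.65, 0.21, 0.4, 0.6], [-0.65, 0.21, 0.4, 0.75], [-0.65, 0.21, 0.4, 0.9], [-0.65, 0.21, 0.4, 1.05], [-0.65, 0.21, 0.4, 1.2], [-0.65, 0.21, 0.4, 1.35], [-0.65, 0.21, 0.4, 1.5]]' && python3 steer.py '[[0, 0, 0, 0.15], [0, 0, 0, 0.3], [0, 0, 0, 0.45], [0, 0, 0, 0.6], [0, 0, 0, 0.75], [0, 0, 0, 0.9], [0, 0, 0, 1.05], [0, 0, 0, 1.2], [0, 0, 0, 1.35], [0, 0, 0, 1.5]]'>/dev/null && python3 steer.py '[[0, 0, 0, 0.15], [0, 0, 0, 0.3], [0, 0, 0, 0.328], [0, 0, 0, 0.328], [0, 0, 0, 0.328]]'
python3 - <<'E'
from h import *
from rig import arm
s=arm.state(); print(s['qpos'].round(3)); print(to_tool(s,(.4685,-.0065,.222),-.4625-np.pi/2))
E
```

```text
clock: 3.05
tcp_pos: [0.4687, -0.0053, 0.2997]
eef_rot: [-2.441, -1.977, 0.0]
force: [-0.2, -0.4, -0.3]
width: 0.0852
gripper_force: 0.0
clock: 4.55
tcp_pos: [0.4688, -0.007, 0.2999]
eef_rot: [-3.059, 0.716, 0.0]
force: [0.4, -0.2, 0.6]
width: 0.0856
gripper_force: 0.0
[-0.268  0.242  1.517  0.     1.383  1.762]
(array([-0.0004, -0.0003,  0.0779]), np.float64(0.003), 'ynow', np.float64(-2.031))
```

Converted, 0.078 m is 0.78, 0.06 m is 0.6.

```bash
python3 steer.py '[[0, 0, 0.3, 0], [0, 0, 0.6, 0], [0, 0, 0.78, 0], [0, 0, 0.78, 0], [0, 0, 0.78, 0]]' && python3 steer.py '[[0, 0, 0, 0], [0, 0, 0, 0], [0, 0, 0, 0], [0, 0, 0, 0], [0, 0, 0, 0], [0, 0, 0, 0], [0, 0, 0, 0]]' 0.01 20
python3 - <<'E'
from h import *
from rig import arm
s=arm.state(); M=R.from_rotvec(s['eef_rot']).as_matrix(); print(M.round(3))
P=np.array([.602,-.073]); K=s['tcp_pos'][:2]; r=K-P
print(np.linalg.norm(r),np.degrees(np.arctan2(r[1],r[0])))
for a in np.arange(10,111,10):
    q=R.from_euler('z',a,degrees=True).as_matrix()[:2,:2]@r+P
    print(a,(M.T@np.array([*(q-K),0])).round(3)[:2],-round(np.radians(a),3),q.round(3))
E
```

```text
clock: 5.05
tcp_pos: [0.4691, -0.0078, 0.2225]
eef_rot: [3.058, -0.721, 0.001]
force: [0.8, 0.4, 0.5]
width: 0.0853
gripper_force: 0.0
clock: 5.75
tcp_pos: [0.4689, -0.0079, 0.2223]
eef_rot: [3.057, -0.723, 0.001]
force: [-1.1, -0.0, 6.3]
width: 0.0191
gripper_force: 21.8
[[ 0.894 -0.448  0.001]
 [-0.448 -0.894 -0.   ]
 [ 0.001 -0.    -1.   ]]
0.14820542524179828 153.9327851596066
10 [0.002 0.026] -0.175 [ 0.46  -0.032]
20 [0.009 0.051] -0.349 [ 0.455 -0.057]
30 [0.021 0.074] -0.524 [ 0.454 -0.083]
40 [0.036 0.095] -0.698 [ 0.458 -0.109]
50 [0.054 0.113] -0.873 [ 0.467 -0.133]
60 [0.075 0.128] -1.047 [ 0.479 -0.156]
70 [0.099 0.138] -1.222 [ 0.495 -0.176]
80 [0.124 0.145] -1.396 [ 0.515 -0.193]
90 [0.15  0.147] -1.571 [ 0.537 -0.206]
100 [0.175 0.144] -1.745 [ 0.561 -0.215]
110 [0.2   0.137] -1.92 [ 0.586 -0.22 ]
```

```bash
R1=x; python3 steer.py '[[0.006, 0.13, 0, -0.087], [0.023, 0.259, 0, -0.175], [0.051, 0.386, 0, -0.262], [0.09, 0.51, 0, -0.349], [0.14, 0.63, 0, -0.436], [0.2, 0.745, 0, -0.524], [0.27, 0.855, 0, -0.611], [0.35, 0.958, 0, -0.698], [0.436, 1.054, 0, -0.785], [0.532, 1.141, 0, -0.873]]' && python3 steer.py '[[0.006, 0.13, 0, -0.087], [0.023, 0.259, 0, -0.175], [0.051, 0.386, 0, -0.262], [0.09, 0.51, 0, -0.349], [0.14, 0.63, 0, -0.436], [0.2, 0.745, 0, -0.524], [0.27, 0.855, 0, -0.611], [0.35, 0.958, 0, -0.698], [0.436, 1.054, 0, -0.785], [0.532, 1.141, 0, -0.873]]' && python3 steer.py '[[0, 0, 0, 0], [0, 0, 0, 0]]'
```

```text
clock: 6.75
tcp_pos: [0.4682, -0.1338, 0.2223]
eef_rot: [3.075, 0.642, 0.014]
force: [17.1, 9.2, -3.8]
width: 0.0191
gripper_force: 21.0
clock: 7.75
tcp_pos: [0.5609, -0.2144, 0.2222]
eef_rot: [-2.511, -1.883, -0.009]
force: [5.1, 19.0, 5.9]
width: 0.0193
gripper_force: 22.0
clock: 7.95
tcp_pos: [0.5607, -0.2143, 0.2223]
eef_rot: [-2.514, -1.879, -0.009]
force: [5.2, 16.0, 6.7]
width: 0.0193
gripper_force: 22.0
```

```bash
python3 steer.py '[[0, 0, 0, 0], [0, 0, 0, 0], [0, 0, 0, 0], [0, 0, 0, 0]]' 0.085 && python3 steer.py '[[0, 0, -0.3, 0], [0, 0, -0.8, 0], [0, 0, -0.8, 0]]'
python3 - <<'E'
from h import *
from rig import arm
s=arm.state(); print(s['qpos'].round(3)); print(to_tool(s,(.465,-.013,.30),-.289))
E
```

```text
clock: 8.35
tcp_pos: [0.5593, -0.2176, 0.2217]
eef_rot: [-2.518, -1.878, 0.0]
force: [0.2, -0.4, 0.2]
width: 0.0764
gripper_force: 0.0
clock: 8.65
tcp_pos: [0.5605, -0.2181, 0.3084]
eef_rot: [2.509, 1.871, 0.006]
force: [1.0, -0.5, 0.6]
width: 0.0849
gripper_force: 0.0
[-0.568  0.466  1.144 -0.     1.52  -0.278]
(array([ 0.1694, -0.1501,  0.0061]), np.float64(-0.0), 'ynow', np.float64(-0.289))
```

Converted, 0.17 m is 1.7, -0.15 m is -1.5.

```bash
python3 steer.py '[[0.3, -0.3, 0, 0], [0.6, -0.6, 0, 0], [0.9, -0.9, 0, 0], [1.2, -1.2, 0, 0], [1.5, -1.45, 0, 0], [1.7, -1.5, 0.02, 0], [1.7, -1.5, 0.02, 0], [1.7, -1.5, 0.02, 0]]'
python3 - <<'E'
from h import *
from rig import arm
w=snap(arm,'wrist','w3'); snap(arm,'scene','s3')
print(w['position'],arm.state()['tcp_pos'],proj(w,(.46,-.03,.062)),f(w))
u,v=proj(w,(.46,-.03,.062)).astype(int); s=load('s3')
cv2.imwrite('pics/w3c.png',np.hstack([crop(w,max(u-90,0),max(v-90,0),180,180,3),crop(s,300,220,130,270//1,3)[:540,:260] if 0 else cv2.resize(s['pixels'][190:370,310:397,::-1],None,fx=3,fy=3,interpolation=2)]))
print(u-90,v-90)
E
```

```text
clock: 9.45
tcp_pos: [0.4643, -0.0119, 0.2999]
eef_rot: [2.517, 1.879, -0.0]
force: [-0.2, -0.3, -0.1]
width: 0.0848
gripper_force: 0.0
[0.48365134 0.05270088 0.36995635] [ 0.46443934 -0.01256018  0.29976815] [318.49053059 202.29872137] 308.5603756095839
228 112
```

View pics/w3c.png

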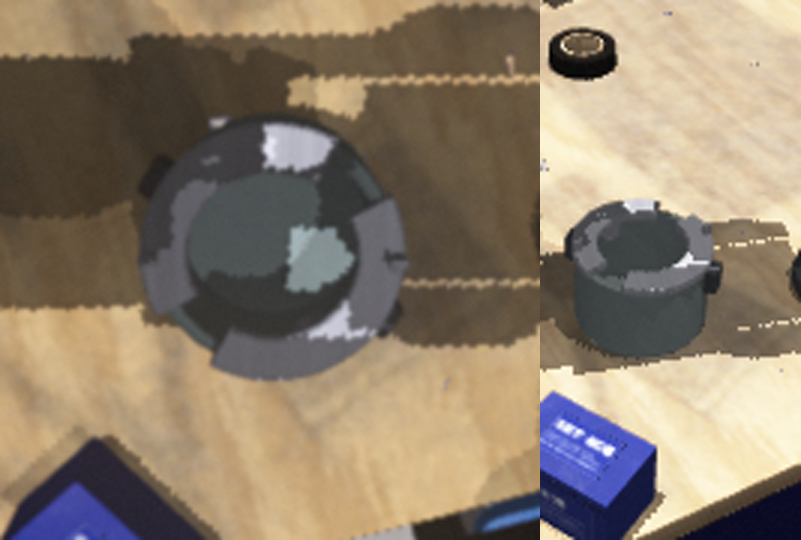

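The pot collar is centred at wrist pixel (318.7,194.7). The slots are at upper right and lower left of the crop, with catch housings at upper left and lower right. I'll take two closer views and rectify them onto the collar plane.

Converted, 0.09 m is 0.9, -0.028 m is -0.28.

```bash
python3 steer.py '[[-0.1, 0, 0.3, 0], [-0.2, 0, 0.6, 0], [-0.28, 0, 0.9, 0], [-0.28, 0, 0.9, 0], [-0.28, 0, 0.9, 0]]'
python3 - <<'E'
from h import *
from rig import arm
w3=load('w3'); C=plane(w3,(318.7,194.7),.062); print('pot',C)
snap(arm,'wrist','w4')
E
python3 steer.py '[[0.3, 0.3, 0, 0], [0.4, 0.3, 0, 0], [0.4, 0.3, 0, 0], [0.4, 0.3, 0, 0]]' >/dev/null
python3 - <<'E'
from h import *
from rig import arm
snap(arm,'wrist','w5')
C=np.array([.46,-.031])
def ortho(c,z=.062):
    o=[]; 
    for dx,dy in((-.06,-.06),(.06,-.06),(.06,.06),(-.06,.06)): o.append(proj(c,(C[0]+dx,C[1]+dy,z)))
    # image right=+x, up=+y
    H=cv2.getPerspectiveTransform(np.float32(o),np.float32([[0,400],[400,400],[400,0],[0,0]]))
    im=cv2.warpPerspective(c['pixels'][:,:,::-1],H,(400,400),flags=cv2.INTER_CUBIC)
    return (255*(im/255.)**.6).astype(np.uint8)
cv2.imwrite('pics/o.png',np.hstack([ortho(load('w4')),ortho(load('w5'))]))
E
```

```text
clock: 10.05
tcp_pos: [0.4566, -0.0391, 0.2105]
eef_rot: [-2.519, -1.877, -0.0]
force: [-0.4, -0.9, 0.5]
width: 0.0849
gripper_force: 0.0
pot [ 0.46250604 -0.02227306  0.062     ]
```

View pics/o.png

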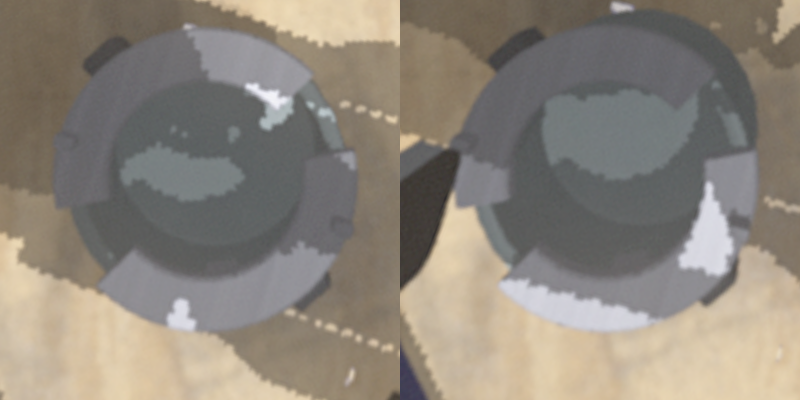

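Rectified at 3.33 px/mm, the collar centre is at (204.5,178.5), so the pot is at about (0.4615,-0.0245). Slots are mid-angle 27° and 208°, and ribs at -18.5° and 165°, so the pot yaw is about -17.3° (-0.302 rad). The bar therefore goes in at 0.483 rad and vents at -0.302 rad. Now for the lid.

Run:
```python
from h import *
from rig import arm
s=arm.state(); print(s['tcp_pos'],s['qpos'].round(3)); print(to_tool(s,(.405,.321,.26),-1.73))
```

```text
[ 0.49586667 -0.0088092   0.21051012] [-0.257  0.382  1.595 -0.     1.164  0.032]
(array([ 0.2903, -0.181 , -0.0496]), np.float64(1.441), 'ynow', np.float64(-0.289))
```

Converted, 0.29 m is 2.9, 0.26 m is 2.6.

```bash
python3 steer.py '[[0.3, -0.2, -0.2, 0.15], [0.6, -0.4, -0.4, 0.3], [1, -0.6, -0.5, 0.45], [1.4, -0.85, -0.5, 0.6], [1.8, -1.1, -0.5, 0.75], [2.2, -1.35, -0.5, 0.9], [2.6, -1.6, -0.5, 1.05], [2.9, -1.81, -0.5, 1.2], [2.9, -1.81, -0.5, 1.35], [2.9, -1.81, -0.5, 1.441]]' >/dev/null;  python3 steer.py '[[0, 0, 0, 0], [0, 0, 0, 0]]'
python3 - <<'E'
from h import *
from rig import arm
w=snap(arm,'wrist','w6'); s=arm.state(); print(s['tcp_pos'],s['qpos'].round(3))
C=np.array([.405,.321]);z=.049
o=[proj(w,(C[0]+a,C[1]+b,z)) for a,b in((-.06,-.06),(.06,-.06),(.06,.06),(-.06,.06))]
H=cv2.getPerspectiveTransform(np.float32(o),np.float32([[0,480],[480,480],[480,0],[0,0]]))
im=cv2.warpPerspective(w['pixels'][:,:,::-1],H,(480,480),flags=cv2.INTER_CUBIC)
cv2.imwrite('pics/lid.png',im)
g=im.max(2); m=(g<60).astype(np.uint8); n,l,st,ce=cv2.connectedComponentsWithStats(m)
for i in range(1,n):
    if st[i,4]>800:
        (c,sz,a)=cv2.minAreaRect(np.argwhere(l==i)[:,::-1].astype(np.float32)); print(c,sz,a,st[i])
E
```

```text
clock: 11.75
tcp_pos: [0.4055, 0.3203, 0.2602]
eef_rot: [3.138, -0.156, 0.0]
force: [0.1, 0.3, -0.2]
width: 0.0851
gripper_force: 0.0
[0.40564161 0.32022779 0.26013079] [ 0.439  0.361  1.464 -0.     1.317  2.11 ]
(250.93209838867188, 233.24871826171875) (232.61386108398438, 51.33597183227539) 6.570558071136475 [  134   202   234    68 10782]
(122.67241668701172, 326.10101318359375) (87.18875122070312, 82.15758514404297) 61.32685470581055 [  72  272  105   83 5216]
(38.5, 424.5) (109.0, 77.0) 90.0 [   0  370   78  110 4813]
```

View pics/lid.png

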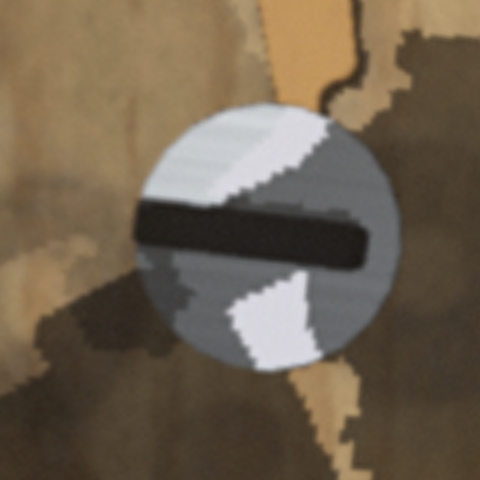

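The bar top is at (251,235) in the rectified picture, angled -6.8°, so the lid is at about (0.4065,0.322) with its bar at -0.118 rad.

Run:
```python
from h import *
from rig import arm
s=arm.state(); print(to_tool(s,(.4065,.3222,.098),-1.689))
```

```text
(array([ 0.0006, -0.0021,  0.1621]), np.float64(0.018), 'ynow', np.float64(-1.671))
```

```bash
python3 steer.py '[[0, -0.02, 0.4, 0.018], [0.006, -0.02, 0.8, 0.018], [0.006, -0.02, 1.2, 0.018], [0.006, -0.02, 1.45, 0.018], [0.006, -0.02, 1.62, 0.018], [0.006, -0.02, 1.62, 0.018], [0.006, -0.02, 1.62, 0.018]]' && python3 steer.py '[[0, 0, 0, 0], [0, 0, 0, 0], [0, 0, 0, 0], [0, 0, 0, 0], [0, 0, 0, 0], [0, 0, 0, 0], [0, 0, 0, 0], [0, 0, 0, 0]]' 0.005 60 && python3 steer.py '[[0, 0, -0.3, 0], [0, 0, -0.7, 0], [0, 0, -1.1, 0], [0, 0, -1.5, 0], [0, 0, -1.6, 0], [0, 0, -1.6, 0]]'
python3 - <<'E'
from h import *
from rig import arm
s=arm.state(); print(s['qpos'].round(3)); print(to_tool(s,(.4615,-.0245,.26),.483-np.pi/2))
E
```

```text
clock: 12.5
tcp_pos: [0.4067, 0.3226, 0.0985]
eef_rot: [-3.136, 0.188, -0.0]
force: [-0.3, 0.1, 0.4]
width: 0.0854
gripper_force: 0.0
clock: 13.3
tcp_pos: [0.4063, 0.3229, 0.0981]
eef_rot: [-3.136, 0.189, -0.0]
force: [-0.6, -1.5, 4.6]
width: 0.011
gripper_force: 58.8
clock: 13.9
tcp_pos: [0.4064, 0.323, 0.2587]
eef_rot: [-3.135, 0.189, -0.003]
force: [-0.8, 0.9, -1.9]
width: 0.0108
gripper_force: 58.9
[0.443 0.365 1.461 0.    1.313 2.134]
(array([ 0.0965,  0.3383, -0.0015]), np.float64(-0.604), 'ynow', np.float64(-1.691))
```

Converted, 0.338 m is 3.38, 0.29 m is 2.9.

```bash
python3 steer.py '[[0.14, 0.48, 0, -0.08], [0.28, 0.96, 0, -0.16], [0.42, 1.44, 0, -0.24], [0.56, 1.93, 0, -0.32], [0.7, 2.41, 0, -0.4], [0.84, 2.9, 0, -0.5], [0.965, 3.38, 0, -0.604], [0.965, 3.38, 0, -0.604], [0.965, 3.38, 0, -0.604]]'
python3 - <<'E'
from h import *
from rig import arm
s=arm.state(); print(s['qpos'].round(3)); print(to_tool(s,(.4615,-.0245,.168),.483-np.pi/2))
w=snap(arm,'wrist','w7')
C=s['tcp_pos'][:2]; z=s['tcp_pos'][2]-.098+.021
o=[proj(w,(C[0]+a,C[1]+b,z)) for a,b in((-.06,-.06),(.06,-.06),(.06,.06),(-.06,.06))]
H=cv2.getPerspectiveTransform(np.float32(o),np.float32([[0,480],[480,480],[480,0],[0,0]]))
im=cv2.warpPerspective(w['pixels'][:,:,::-1],H,(480,480),flags=cv2.INTER_CUBIC)
cv2.imwrite('pics/w7.png',np.hstack([im,cv2.resize(w['pixels'][:,160:480,::-1],(320,400))[:, :,:] if 0 else cv2.resize(w['pixels'][:,200:440,::-1],(288,480))]))
E
```

```text
clock: 14.8
tcp_pos: [0.461, -0.0252, 0.256]
eef_rot: [-3.049, -0.746, 0.005]
force: [0.9, -0.2, -2.0]
width: 0.0105
gripper_force: 59.1
[-0.312  0.274  1.611  0.     1.261  0.779]
(array([ 0.001 , -0.0001,  0.088 ]), np.float64(-0.003), 'ynow', np.float64(-1.091))
```

View pics/w7.png

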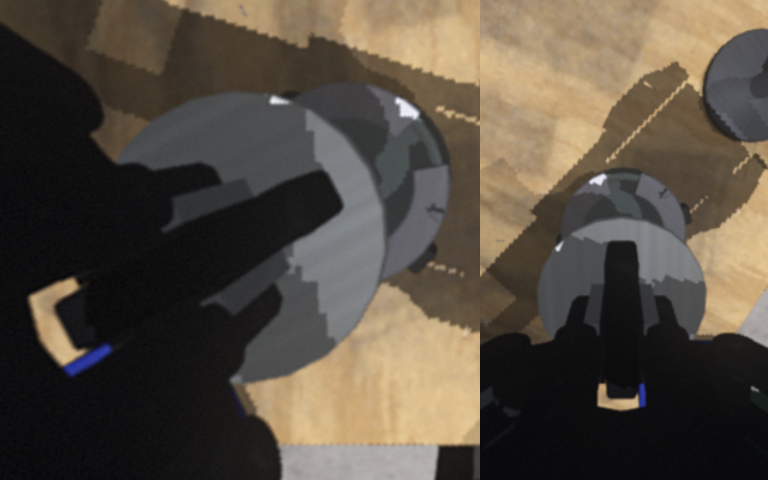

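The lid's flange circle is centred at (240,237) in the rectified view, which is within 1 mm of the tool axis, and the bar is at about 27.8° as wanted. I'll descend.

```bash
python3 steer.py '[[0.01, 0, 0.3, 0], [0.01, 0, 0.6, 0], [0.01, 0, 0.8, 0], [0.01, 0, 0.88, 0], [0.01, 0, 0.88, 0], [0.01, 0, 0.88, 0]]' && python3 steer.py '[[0, 0, 0.03, 0], [0, 0, 0.06, 0], [0, 0, 0.08, 0], [0, 0, 0.1, 0], [0, 0, 0.1, 0]]'; python3 -c "
from rig import arm;s=arm.state();print(s['force'].round(1),s['torque'].round(2))"
```

```text
clock: 15.45
tcp_pos: [0.4626, -0.0233, 0.1705]
eef_rot: [3.05, 0.753, 0.001]
force: [0.4, -0.5, -0.4]
width: 0.0106
gripper_force: 59.2
clock: 15.95
tcp_pos: [0.4622, -0.0239, 0.1597]
eef_rot: [-3.05, -0.752, 0.001]
force: [-1.2, 0.4, -0.9]
width: 0.0108
gripper_force: 59.2
[-1.2  0.4 -0.9] [ 0.02 -0.05  0.04]
```

Converted, 0.004 m is 0.04, 0.002 m is 0.02.

```bash
python3 steer.py '[[0, 0, 0.02, 0], [0, 0, 0.04, 0], [0, 0, 0.04, 0]]' && python3 steer.py '[[0, 0, 0.02, 0], [0, 0, 0.04, 0], [0, 0, 0.04, 0]]'; python3 -c "
from rig import arm;s=arm.state();print(s['force'].round(1),s['torque'].round(2))"
```

```text
clock: 16.25
tcp_pos: [0.4622, -0.0238, 0.1557]
eef_rot: [-3.05, -0.752, 0.001]
force: [-0.6, -0.0, -0.8]
width: 0.011
gripper_force: 59.2
clock: 16.55
tcp_pos: [0.4622, -0.0238, 0.1517]
eef_rot: [-3.05, -0.752, 0.001]
force: [-0.2, 0.0, -0.8]
width: 0.0107
gripper_force: 59.2
[-0.2  0.  -0.8] [-0.03  0.03 -0.03]
```

Converted, 0.004 m is 0.04, 0.002 m is 0.02.

```bash
python3 steer.py '[[0, 0, 0.02, 0], [0, 0, 0.04, 0], [0, 0, 0.04, 0]]' && python3 steer.py '[[0, 0, 0.01, 0], [0, 0, 0.02, 0], [0, 0, 0.02, 0]]' && python3 steer.py '[[0, 0, 0.01, 0], [0, 0, 0.01, 0], [0, 0, 0.01, 0]]'; python3 -c "
from rig import arm;s=arm.state();print(s['force'].round(1),s['torque'].round(2))"
```

```text
clock: 16.85
tcp_pos: [0.4622, -0.0238, 0.1477]
eef_rot: [-3.05, -0.752, 0.001]
force: [-0.8, 1.1, -1.1]
width: 0.011
gripper_force: 59.2
clock: 17.15
tcp_pos: [0.4622, -0.0238, 0.1458]
eef_rot: [-3.05, -0.752, 0.0]
force: [0.1, -1.3, -0.8]
width: 0.0109
gripper_force: 59.2
clock: 17.45
tcp_pos: [0.4624, -0.0239, 0.1451]
eef_rot: [3.05, 0.752, 0.001]
force: [-0.1, -0.2, 2.6]
width: 0.0107
gripper_force: 59.7
[-0.1 -0.2  2.6] [ 0.01  0.2  -0.01]
```

```bash
python3 steer.py '[[0, 0, -0.006, 0.05], [0, 0, -0.006, 0.1], [0, 0, -0.006, 0.15], [0, 0, -0.006, 0.2], [0, 0, -0.006, 0.2]]' && python3 steer.py '[[0, 0, 0, 0.05], [0, 0, 0, 0.1], [0, 0, 0, 0.15], [0, 0, 0, 0.2], [0, 0, 0, 0.2]]'; python3 -c "
from rig import arm;s=arm.state();print(s['force'].round(1),s['torque'].round(2))"
```

```text
clock: 17.95
tcp_pos: [0.4622, -0.0238, 0.1454]
eef_rot: [-3.11, -0.443, 0.0]
force: [-0.1, 0.3, -0.7]
width: 0.0108
gripper_force: 59.1
clock: 18.45
tcp_pos: [0.4623, -0.0238, 0.1454]
eef_rot: [-3.139, -0.132, 0.0]
force: [0.1, -1.0, -1.3]
width: 0.0108
gripper_force: 59.1
[ 0.1 -1.  -1.3] [ 0.01 -0.03  0.06]
```

```bash
python3 steer.py '[[0, 0, 0, 0.05], [0, 0, 0, 0.1], [0, 0, 0, 0.15], [0, 0, 0, 0.2], [0, 0, 0, 0.25], [0, 0, 0, 0.3], [0, 0, 0, 0.3]]'
python3 - <<'E'
from h import *
from rig import arm
s=arm.state();print(s['force'].round(1),s['torque'].round(2),to_tool(s,s['tcp_pos'],-.302-np.pi/2))
E
```

```text
clock: 19.15
tcp_pos: [0.4623, -0.0238, 0.1455]
eef_rot: [-3.123, 0.337, 0.0]
force: [-0.6, 0.1, -0.7]
width: 0.011
gripper_force: 59.1
[-0.6  0.1 -0.7] [ 0.04 -0.01  0.  ] (array([0., 0., 0.]), np.float64(0.087), 'ynow', np.float64(-1.786))
```

```bash
python3 steer.py '[[0, 0, 0, 0.044], [0, 0, 0, 0.087], [0, 0, 0, 0.087], [0, 0, 0, 0.087], [0, 0, 0, 0.087]]'
python3 - <<'E'
from h import *
from rig import arm
s=arm.state();print(s['force'].round(1),s['torque'].round(2),to_tool(s,s['tcp_pos'],-.302-np.pi/2))
c=snap(arm,'scene','s8'); c0=load('scene0')
d=np.abs(c['pixels'].astype(int)-c0['pixels']).sum(2)
k=proj(c,(.560,-.216,.163)).astype(int); h=proj(c,(.560,-.25,.13)).astype(int); o=proj(c,(.4685,-.0065,.163)).astype(int)
print(k,c['pixels'][k[1]-3:k[1]+4:3,k[0]-4:k[0]+5:4].max(2),'was',c0['pixels'][k[1],k[0]],'head',c['pixels'][h[1],h[0]])
# bystanders: still match
for n,(u,v,w,hh) in dict(offcut=(250,245,40,40),tape=(308,195,32,25),box=(292,318,60,55),mug=(255,152,45,48)).items():
    g=lambda q:cv2.Canny(q['pixels'],80,160)[v:v+hh,u:u+w]
    t=cv2.cvtColor(c0['pixels'],cv2.COLOR_RGB2GRAY)[v:v+hh,u:u+w]; r=cv2.matchTemplate(cv2.cvtColor(c['pixels'],cv2.COLOR_RGB2GRAY)[v-8:v+hh+8,u-8:u+w+8],t,cv2.TM_CCOEFF_NORMED)
    print(n,cv2.minMaxLoc(r)[1::2])
E
```

```text
clock: 19.65
tcp_pos: [0.4623, -0.0238, 0.1455]
eef_rot: [-3.106, 0.472, 0.0]
force: [0.7, -1.2, -0.0]
width: 0.0109
gripper_force: 59.1
[ 0.7 -1.2 -0. ] [-0.01 -0.01  0.05] (array([0., 0., 0.]), np.float64(0.0), 'ynow', np.float64(-1.873))
[463 270] [[18 16 15]
 [15 14 17]
 [15 15 38]] was [13 13 14] head [66 74 73]
offcut (0.34057915210723877, (12, 0))
tape (0.5765641331672668, (8, 8))
box (0.9373846054077148, (8, 8))
mug (0.9986599683761597, (8, 8))
```

Run:
```python
from h import *
from rig import arm
c=load('s3');c0=load('scene0')
u,v,w,h=250,245,40,40
G=lambda q:cv2.cvtColor(q['pixels'],cv2.COLOR_RGB2GRAY)
for q in(c,load('s8')): print(cv2.minMaxLoc(cv2.matchTemplate(G(q)[v-8:v+h+8,u-8:u+w+8],G(c0)[v:v+h,u:u+w],cv2.TM_CCOEFF_NORMED))[1::2])
t=snap(arm,'top','t8');t0=load('top0')
for X in((.56,-.216,.18),(.56,-.241,.14),(.54,-.216,.14),(.581,-.144,.14),(.53,-.04,.14)):
    p=proj(t,X).round().astype(int);print(X,p,t['pixels'][p[1],p[0]],'was',t0['pixels'][p[1],p[0]])
```

```text
(0.6855064630508423, (8, 8))
(0.34057915210723877, (12, 0))
(0.56, -0.216, 0.18) [454 175] [46 41 41] was [51 52 51]
(0.56, -0.241, 0.14) [458 179] [117 128 127] was [56 56 52]
(0.54, -0.216, 0.14) [450 185] [131 145 143] was [34 37 34]
(0.581, -0.144, 0.14) [425 171] [217 217 220] was [121 110  90]
(0.53, -0.04, 0.14) [391 187] [165 156 139] was [219 219 222]
```

The lamp head and arm are at the swung-aside position in the top view. The offcut matched its original place in the earlier frame; the arm or its shadow likely covers it now. The lid is at the vent angle with near-zero force, so I'm handing in.

```bash
python3 -c "
from rig import arm;print(arm.finish_job())"
```

```text
the job is handed in; nothing more can be done
None
```

The job is handed in: the lamp is swung about 100° clear of the pot, and the lid is in the collar, turned to the measured vent angle and still gripped there, with near-zero wrist force suggesting the catches were not reached; the offcut was hidden from view in the final check but was in its place earlier.

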